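Ease the nipping press off by one turn

ROBOT

A 7-joint arm with a two-finger parallel gripper is mounted at the origin on the work surface. World frame = base frame: x ahead of the robot, y to its left, z up, the work surface at z = 0. Lengths are in m, angles in rad, forces in N, time in s.
With the tool pointing down it reaches from about 0.4 to 0.85 m from the base axis. Payload 4.5 kg.
Tool frame: the origin (TCP) lies at the very end of the fingers, on their centre line; the grasp point (between the pads) lies 19 mm behind it (r.grip_point_offset is the distance from the TCP to the grasp point, in m); z points along the fingers, y is the line along which they close (so a half turn about z gives the same grasp; the last joint's range is limited). The gripper opens to 88 mm and grips with 3 to 60 N. Pads are 18 mm wide; open, the fingers measure 123 mm over their backs; the gripper's body (75 mm by 187 mm) begins 45 mm behind the grasp point.
Start: joints at [1.281, 0.689, -0.195, 1.565, 0.157, 0.902, -0.215], TCP at [0.199, -0.593, 0.239] pointing down, gripper open.
Joint ranges: [-3.01, 3.01], [-0.46, 2.08], [-1.47, 1.51], [0.13, 2.56], [-1, 4.14], [0.04, 2.09], [-2.66, 2.66]. Speed limits (rad/s): [2.57, 2.57, 3.14, 3.14, 3.14, 3.14, 3.14].

INTERFACE

Orientations are given as a unit quaternion [x, y, z, w].
In Python, from plant import r gives the robot as it stands.
- The arm moves only by the tool carry_out, never from a script. Its argument "rows" is a list of rows, each a list of 3 entries, a list of its own where there are three numbers: the shift along the tool's x, y, z in cm, then the turn, a rotation vector about the tool's x, y, z in degrees, then the closure, from 0 (fully open) to 1 (shut). A call has 1 to 12 rows; each row is the pose to reach, as a shift and turn from the pose commanded when the call began, along the tool's axes at that moment; what a row does not reach only later rows make up. A row lasts 1/10 s, in which the tool goes at most 50 mm and 8.59 degrees, less where a joint would pass 70% of its speed; a pose out of reach is approached as far as the arm can. A call with a gripper value outside its range is refused whole. The fingers move at their own pace and stop on an object; "newtons" is the grip in N (left out, the last holds). Time passes only in rows, so rows that repeat a pose let the fingers close. It gives the time, the measured TCP pose, the force, the opening and the grip force at its end, in the units of the state.
- r.get_state(): the state, without advancing time (a new reading comes with each control period).
- r.snapshot(name): name is "scene" or "top"; returns a dict with "image" (420x560x3 uint8, red, green, blue), "fx", "fy", "cx", "cy" (pixels), "dist_coeffs" ([k1, k2, p1, p2, k3] as OpenCV has them; the pictures are not rectified), "pose" (4x4, takes a point from camera to world coordinates). Camera axes: x right, y up, looking along -z (the intrinsics and any distortion apply to the point x, -y, -z); pixel columns grow to the right and rows downward; lengths in m; the calibration is good to about 2 mm. A picture is of the moment at which its call begins. There is no depth.
- r.finish_job(): hands the job in; it is judged then, once.
The state is a dict: "clock": time; "q": joint angles; "qd": joint speeds; "joint_torque": joint torques, N m; "tool_pos": TCP position; "eef_rot": TCP orientation; "contact_force": force on the tool from outside, world axes, zero at the start; "moment": the same for the moment, N m; "opening": opening from 0.0 (shut) to 1.0 (fully open); "finger_force": force on a finger pad.
Only numpy, scipy, OpenCV 4.12 (cv2) and the standard library are available. Lean on these libraries where they do the work, as an engineer would, in place of code of your own. Each camera call takes 0.05 s, during which the arm holds its last target. There are 200 camera calls.

TASK

The album in the nipping press has had its pressing time. Let the press up by exactly one full turn: with your fingertips, push the red handle of the hand wheel round counter-clockwise (seen from above) until it is back over the place where it began, then take the hand away. Push it, never take it between the fingers, and leave the album, its boards and everything else on the table where they are.

Things in the scene. Friction and masses are not known exactly. Their poses are not given: they have to be found in the camera images.
- wheel (a joint): angle of the press's horizontal hand wheel about its vertical screw, rad; grows counter-clockwise seen from above, which raises the platen (and wheel and handle with it) 6 mm a turn. It starts between 0.05 and 1.25 at a value that differs each time; one full turn adds 6.283. Lower stop at -0.05 (platen on the boards), upper stop at 18. The wheel is stiff: it needs about 5 to 6 N at the handle and stays where it is left.
- wheel_centre (a point): the wheel's axis at mid-height of its rim, 0.255 m above the table at angle 0. The wheel has a bright steel rim (bar 18 mm thick, centre line 100 mm from the axis, top 9 mm above this point), four dark level spokes no higher than the rim, and a hub 48 mm across whose nut rises 26 mm above this point. Nothing else reaches the height of the rim: the blue bridge of the press under the wheel tops out about 0.235 m above the table.
- handle: the red revolving handle, standing upright on the rim at the end of one spoke, 100 mm from the wheel's axis; a round grip 50 mm tall and 25 mm thick that spins freely on its pin. Its origin is the centre of its lower end (15 mm above wheel_centre, 6 mm above the top of the rim); z points up to its top, x and y mean nothing as it spins.
- press: the blue bench press, fixed to the table: base 250 mm (x) by 350 mm (y), two steel columns at y = +-152 mm, bridge along y over the middle. Origin under the middle of its base, straight below the wheel's axis.
- album: red album, 160 x 215 x 42 mm, lying in the press between two plywood boards; leave it. Origin at the centre of its underside.
- board_low: plywood pressing board 185 x 245 x 10 mm under the album; leave it. Origin at the centre of its underside.
- board_up: plywood pressing board 185 x 245 x 10 mm on the album, under the platen; leave it. Origin at the centre of its underside.
- weight_a: brass knobbed weight, 52 mm across, 60 mm tall, standing by the press; leave it. Origin at the centre of its underside.
- weight_b: the second brass weight, as weight_a; leave it.
- jar: closed jar 64 mm across, 85 mm tall, standing by the press; leave it. Origin at the centre of its underside.
- tape: yellow roll of tape 96 mm across, 25 mm tall, lying flat by the press; leave it. Origin at the centre of its underside.
- brush: brush lying on the table beside the press, less than 35 mm tall; leave it. Origin near its middle, x along it.

How it is judged:
On the way, in this order (a step that is already met when the one before it is completed fails the run):
1. the wheel is on its way round (past 2.2 rad), the fingers pushing on the handle (value of joint wheel above 2.2 rad and contact force between the fingers and handle above 0.3 N).
2. the wheel is past 4.4 rad, the fingers still pushing on the handle (value of joint wheel above 4.4 rad and contact force between the fingers and handle above 0.3 N).
At the end, for the whole second after the job is handed in: The wheel has gone round once counter-clockwise and stands still, its handle within 24 mm of where it began (6 mm of that is the rise of the screw, so about 13 degrees either way); album and boards have not moved more than 10 mm (value of joint wheel between 6 and 7.8 rad and distance of handle from where it was at the start of the episode below 0.024 m and velocity of joint wheel between -0.05 and 0.05 rad/s and distance of each of album, board_low, board_up from where it was at the start of the episode below 0.01 m); the robot touches nothing.
It fails at once if the handle is taken between the fingers (the grasp point comes within 14 mm of the handle's axis, below or just above its top) (horizontal distance between the grasp point and handle below 0.014 m and z of the grasp point in the frame of handle between -0.02 and 0.062 m).
It fails at once if the wheel is run far past one turn (beyond 8.4 rad) (value of joint wheel above 8.4 rad).
It fails at once if the album or a board is shifted or lifted by more than 15 mm (distance of any of album, board_low, board_up from where it was at the start of the episode above 0.015 m).
It fails at once if a weight, the jar, the tape or the brush is shifted or lifted by more than 20 mm (distance of any of weight_a, weight_b, jar, tape, brush from where it was at the start of the episode above 0.02 m).
It also fails if it takes over 61 s, if anything falls off the work surface, if the arm or the gripper's body presses on something with over 40 N, if the wrist force passes 120 N, or if a joint passes its speed limit or range.

## Working session

There is one attempt and no reset: what is moved stays moved. The work goes in short steps, Python scripts to look and compute and a tool call to move; the robot and the scene stay as the last step left them, time stands still between calls to the robot, and variables do not carry over. Pictures are saved under pics/ and viewed, at most 10 in all, crops included, and the job is handed in when it is done.

Besides the shell and the picture viewer there is one more tool, called after "Call:" as name([rows], argument=value, ...), one row to a line, values as JSON. carry_out: Moves the arm, as the interface text tells. Its arguments: {"type":"object","properties":{"rows":{"type":"array"},"newtons":{"type":"number"}},"required":["rows"]}

```bash
mkdir -p pics; python3 - <<'E'
from plant import r
import cv2,numpy as np
for n in("scene","top"):
    s=r.snapshot(n); cv2.imwrite(f"pics/{n}0.png",s["image"][:,:,::-1])
    print(n,s["fx"],s["fy"],s["cx"],s["cy"],s["dist_coeffs"]);print(np.round(s["pose"],4))
st=r.get_state();print(st["clock"],st["tool_pos"],st["eef_rot"],st["opening"])
E
```

```text
scene 451.11546005521325 451.11546005521325 290.8551010157882 210.3406243138019 [-0.03824495  0.          0.          0.          0.        ]
[[-0.0266 -0.5745  0.8181  1.5793]
 [ 0.9994  0.0023  0.0342  0.1217]
 [-0.0215  0.8185  0.5741  0.9057]
 [ 0.      0.      0.      1.    ]]
top 439.54701807740696 439.54701807740696 277.9729243490192 212.37812116595825 [0.02149747 0.         0.         0.         0.        ]
[[ 0.0105  0.9968 -0.0798  0.4522]
 [-0.9999  0.01   -0.0062  0.0756]
 [-0.0054  0.0799  0.9968  1.2926]
 [ 0.      0.      0.      1.    ]]
0.1 [ 0.19864533 -0.59203874  0.23800054] [ 9.86917444e-01  1.61224518e-01 -1.91417226e-04 -7.60003967e-04] 0.9980858410726212
```

View pics/scene0.png

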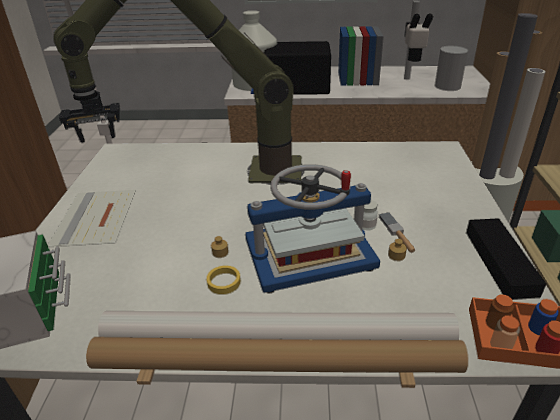

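View pics/top0.png

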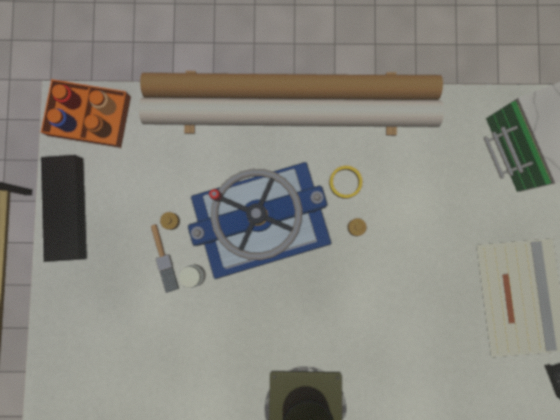

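The top view shows the wheel hub near (257,213) and the red handle near (215,195). I'll enlarge that area.

```bash
cat > h.py <<'E'
import cv2,numpy as np
def ray(s,u,v):
    K=np.array([[s["fx"],0,s["cx"]],[0,s["fy"],s["cy"]],[0,0,1]])
    p=cv2.undistortPoints(np.array([[[u,v]]],float),K,np.array(s["dist_coeffs"]))[0,0]
    P=np.array(s["pose"]); return P[:3,3],P[:3,:3]@np.array([p[0],-p[1],-1])
def atz(s,u,v,z):
    o,d=ray(s,u,v); return o+d*(z-o[2])/d[2]
def red(im):
    h=cv2.cvtColor(im,cv2.COLOR_RGB2HSV)
    return ((h[...,0]<8)|(h[...,0]>172))&(h[...,1]>140)&(h[...,2]>60)
E
python3 - <<'E'
from plant import r
from h import *
s=r.snapshot("top");im=s["image"]
cv2.imwrite("pics/c1.png",cv2.resize(im[150:290,180:340,::-1],None,fx=5,fy=5,interpolation=cv2.INTER_CUBIC)[:600])
m=red(im)[180:215,195:240];y,x=np.nonzero(m);print(len(x),x.mean()+195,y.mean()+180,x.min()+195,x.max()+195,y.min()+180,y.max()+180)
print(atz(s,257,213,.258), atz(s,x.mean()+195,y.mean()+180,.31))
E
```

```text
24 215.54166666666666 194.625 210 218 190 198
[0.53301165 0.13155266 0.258     ] [0.56948698 0.22264022 0.31      ]
```

View pics/c1.png

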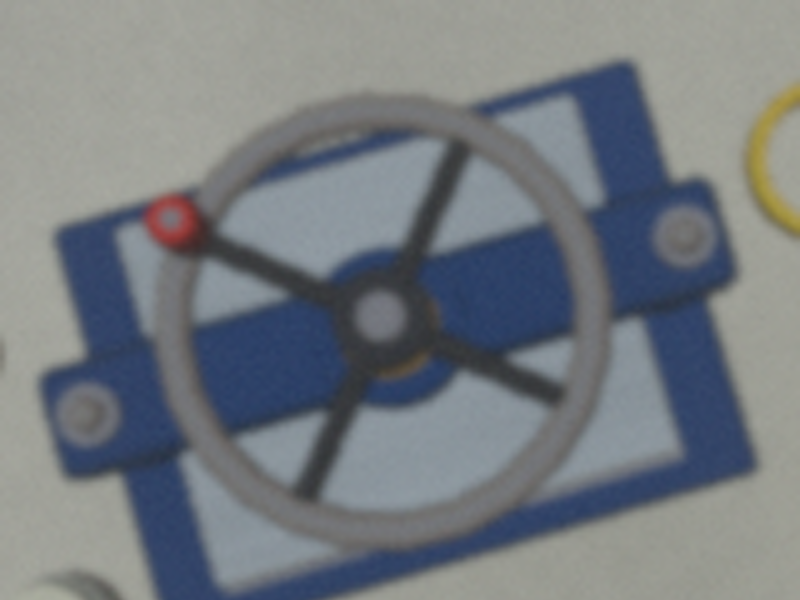

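Crop pixels: rim outline spans 157–612 by 93–548, so the centre is (384.5,320.5). The handle top is at (172,218). These give the positions and the approach moves.

```bash
cat >> h.py <<'E'
from scipy.spatial.transform import Rotation as Ro
def shift(st,tgts,p0=None):
    R=Ro.from_quat(st["eef_rot"]).as_matrix(); p=np.array(st["tool_pos"] if p0 is None else p0)
    return np.round(100*(np.array(tgts)-p)@R,1).tolist()
E
python3 - <<'E'
from plant import r
from h import *
s=r.snapshot("top")
f=lambda u,v:(180+(u+.5)/5-.5,150+(v+.5)/5-.5)
c=atz(s,*f(384.5,320.5),.256);hd=atz(s,*f(172,218),.321)
L=atz(s,*f(157,320),.256);Rr=atz(s,*f(612,320),.256)
d=(hd-c)[:2];a=np.degrees(np.arctan2(d[1],d[0]))
print(c,hd,np.hypot(*d),a,np.linalg.norm(L-Rr))
st=r.get_state()
pre=[*(c[:2]+.1*np.array([np.cos(np.radians(a-36)),np.sin(np.radians(a-36))])),.365]
print(pre,shift(st,[[.2,-.593,.365],[.48,-.4,.365],[.58,-.1,.365],pre]))
E
```

```text
[0.53149502 0.13282006 0.256     ] [0.57133057 0.22449433 0.321     ] 0.09995520728000955 66.5134335195327 0.21527967194750092
[np.float64(0.61764603016953), np.float64(0.18359409734103949), 0.365] [[0.1, 0.1, -12.7], [32.8, -9.3, -12.7], [51.8, -34.5, -12.6], [64.4, -60.2, -12.6]]
```

Call:
carry_out([
  [[0, 0, -4], [0, 0, 0], 1],
  [[0, 0, -8], [0, 0, 0], 1],
  [[0, 0, -12.6], [0, 0, 0], 1],
  [[4, -1, -12.6], [0, 0, 0], 1],
  [[8, -2, -12.6], [0, 0, 0], 1],
  [[12, -3.5, -12.6], [0, 0, 0], 1],
  [[16, -4.5, -12.6], [0, 0, 0], 1],
  [[20, -5.5, -12.6], [0, 0, 0], 1],
  [[24, -7, -12.6], [0, 0, 0], 1],
  [[28, -8, -12.6], [0, 0, 0], 1],
  [[32, -9, -12.6], [0, 0, 0], 1],
  [[32.8, -9.3, -12.6], [0, 0, 0], 1],
], newtons=30)

```text
clock: 1.4
tool_pos: [0.4853, -0.3947, 0.3643]
eef_rot: [0.986, 0.165, 0.002, -0.002]
contact_force: [0.0, 1.0, 0.2]
opening: 0.004
finger_force: 0.0
```

Call:
carry_out([
  [[2.5, -3.2, 0], [0, 0, 0], 1],
  [[5, -6.4, 0], [0, 0, 0], 1],
  [[7.5, -9.6, 0], [0, 0, 0], 1],
  [[10, -13, 0], [0, 0, 0], 1],
  [[12.5, -16.5, 0], [0, 0, 0], 1],
  [[15, -20, 0], [0, 0, 0], 1],
  [[17.5, -23.5, 0], [0, 0, 0], 1],
  [[20, -27.5, 0], [0, 0, 0], 1],
  [[22, -31.5, 0], [0, 0, 0], 1],
  [[24, -35.5, 0], [0, 0, 0], 1],
  [[26, -39.5, 0], [0, 0, 0], 1],
  [[28, -43.5, 0], [0, 0, 0], 1],
])

```text
clock: 2.6
tool_pos: [0.6072, 0.1023, 0.3646]
eef_rot: [0.987, 0.161, -0.0, 0.0]
contact_force: [0.3, -0.0, 0.3]
opening: 0.003
finger_force: 0.0
```

Call:
carry_out([
  [[1.6, -3.5, 0], [0, 0, 0], 1],
  [[3.4, -7.2, 0], [0, 0, 0], 1],
  [[3.4, -7.2, 0], [0, 0, 0], 1],
  [[3.4, -7.2, 0], [0, 0, 0], 1],
])

```text
clock: 3.0
tool_pos: [0.6164, 0.1808, 0.3642]
eef_rot: [0.987, 0.162, -0.0, 0.0]
contact_force: [0.2, 0.0, 0.1]
opening: 0.009
finger_force: 0.0
```

```bash
python3 - <<'E'
from plant import r
from h import *
st=r.get_state();print(st["clock"],st["tool_pos"],st["eef_rot"],np.round(st["q"],2))
print(shift(st,[[.6176,.1836,.365],[.6176,.1836,.285]]))
s=r.snapshot("scene")
cv2.imwrite("pics/s2.png",cv2.resize(s["image"][60:300,180:440,::-1],None,fx=2.4,fy=2.4))
E
```

```text
3.0 [0.61636029 0.18077905 0.36417632] [ 9.86801065e-01  1.61935999e-01 -4.48087709e-04  4.35450312e-04] [-0.23  0.61 -0.25  1.32  0.15  1.23 -1.73]
[[0.2, -0.2, -0.1], [0.2, -0.2, 7.9]]
```

View pics/s2.png

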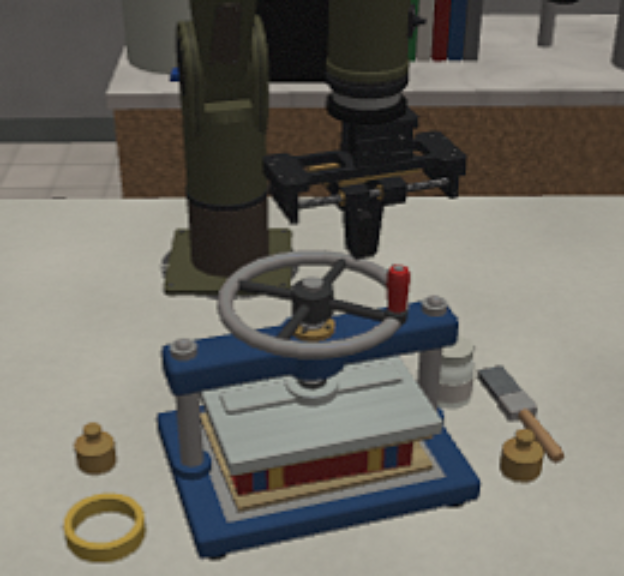

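Fingers are closed above the rim, 36° behind the handle. I'll descend and tabulate the circle.

Call:
carry_out([
  [[0.2, -0.2, 3], [0, 0, 0], 1],
  [[0.2, -0.2, 6], [0, 0, 0], 1],
  [[0.2, -0.2, 7.9], [0, 0, 0], 1],
  [[0.2, -0.2, 7.9], [0, 0, 0], 1],
])

```text
clock: 3.45
tool_pos: [0.6165, 0.1794, 0.2829]
eef_rot: [0.987, 0.16, -0.003, 0.002]
contact_force: [0.2, -0.4, 0.1]
opening: 0.004
finger_force: 0.0
```

```bash
cat >> h.py <<'E'
C=np.array([.5315,.1328])
def table(st,a0,step,n,p0=None,rad=.1,z=.286):
    a=np.radians(a0+step*np.arange(1,n+1))
    return shift(st,np.c_[C[0]+rad*np.cos(a),C[1]+rad*np.sin(a),np.full(n,z)],p0)
def ang(p): return np.degrees(np.arctan2(p[1]-C[1],p[0]-C[0])),np.hypot(p[0]-C[0],p[1]-C[1])
E
python3 - <<'E'
from plant import r
from h import *
st=r.get_state();p=st["tool_pos"];a,R=ang(p);print(p,a,R,st["contact_force"])
print(table(st,a,6,12)); print(table(st,a+72,6,12,[*(C+.1*np.array([np.cos(np.radians(a+72)),np.sin(np.radians(a+72))])),.286]))
E
```

```text
[0.61649279 0.17941753 0.28289656] 28.744242707481057 0.09693796284779595 [ 0.20866753 -0.4168809   0.11099366]
[[0.1, -1.1, -0.3], [-0.3, -2.1, -0.3], [-0.7, -3.0, -0.3], [-1.3, -3.9, -0.3], [-1.9, -4.7, -0.3], [-2.6, -5.5, -0.3], [-3.4, -6.2, -0.3], [-4.3, -6.8, -0.3], [-5.2, -7.3, -0.3], [-6.2, -7.7, -0.3], [-7.2, -8.0, -0.3], [-8.2, -8.2, -0.3]]
[[-1.0, -0.1, 0.0], [-2.1, -0.1, 0.0], [-3.1, 0.1, 0.0], [-4.1, 0.3, 0.0], [-5.1, 0.7, 0.0], [-6.1, 1.1, 0.0], [-7.0, 1.7, 0.0], [-7.8, 2.3, 0.1], [-8.6, 3.0, 0.1], [-9.2, 3.8, 0.1], [-9.8, 4.7, 0.1], [-10.3, 5.6, 0.1]]
```

Call:
carry_out([
  [[0.1, -1.1, -0.2], [0, 0, 0], 1],
  [[-0.3, -2.1, -0.2], [0, 0, 0], 1],
  [[-0.7, -3.0, -0.2], [0, 0, 0], 1],
  [[-1.3, -3.9, -0.2], [0, 0, 0], 1],
  [[-1.9, -4.7, -0.2], [0, 0, 0], 1],
  [[-2.6, -5.5, -0.2], [0, 0, 0], 1],
  [[-3.4, -6.2, -0.2], [0, 0, 0], 1],
  [[-4.3, -6.8, -0.2], [0, 0, 0], 1],
  [[-5.2, -7.3, -0.2], [0, 0, 0], 1],
  [[-6.2, -7.7, -0.2], [0, 0, 0], 1],
  [[-7.2, -8.0, -0.2], [0, 0, 0], 1],
  [[-8.2, -8.2, -0.2], [0, 0, 0], 1],
])

```text
clock: 4.65
tool_pos: [0.5164, 0.2362, 0.2898]
eef_rot: [0.987, 0.162, 0.004, -0.001]
contact_force: [6.9, -0.5, 1.6]
opening: 0.006
finger_force: 3.2
```

```bash
python3 - <<'E'
from plant import r
from h import *
st=r.get_state();p=st["tool_pos"];a,R=ang(p);print(p,a,R,st["contact_force"])
s=r.snapshot("scene")
cv2.imwrite("pics/s3.png",cv2.resize(s["image"][100:260,220:420,::-1],None,fx=3,fy=3))
E
```

```text
[0.51635578 0.23620918 0.2897575 ] 98.33170821501184 0.10451222687391389 [ 6.92416044 -0.50881157  1.57792388]
```

View pics/s3.png

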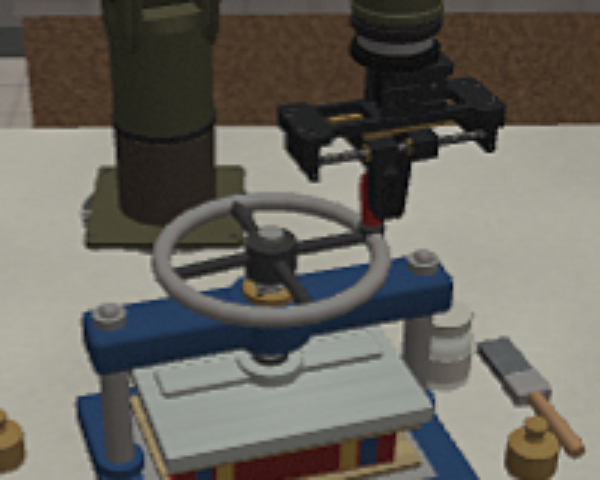

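The fingers are behind the handle and pushing it (7 N); it is turning. I'll carry on, correcting from the measured pose.

```bash
cat > t.py <<'E'
from plant import r
from h import *
st=r.get_state();p=st["tool_pos"];a,R=ang(p);print(np.round(p,4),a,R,np.round(st["contact_force"],1))
print(table(st,a,7,12))
E
python3 t.py
```

```text
[0.5139 0.2357 0.2896] 99.70466446184359 0.1043490713628392 [ 1.8 -0.8  2.4]
[[-1.3, 0.3, 0.3], [-2.5, 0.3, 0.3], [-3.7, 0.5, 0.3], [-4.9, 0.9, 0.3], [-6.0, 1.3, 0.3], [-7.1, 1.9, 0.3], [-8.1, 2.7, 0.3], [-8.9, 3.5, 0.3], [-9.7, 4.4, 0.3], [-10.4, 5.5, 0.3], [-10.9, 6.6, 0.3], [-11.3, 7.7, 0.3]]
```

Call:
carry_out([
  [[-1.3, 0.2, 0.1], [0, 0, 0], 1],
  [[-2.5, 0.3, 0.1], [0, 0, 0], 1],
  [[-3.7, 0.5, 0.1], [0, 0, 0], 1],
  [[-4.9, 0.9, 0.1], [0, 0, 0], 1],
  [[-6.0, 1.3, 0.1], [0, 0, 0], 1],
  [[-7.1, 1.9, 0.1], [0, 0, 0], 1],
  [[-8.1, 2.7, 0.1], [0, 0, 0], 1],
  [[-8.9, 3.5, 0.1], [0, 0, 0], 1],
  [[-9.7, 4.4, 0.1], [0, 0, 0], 1],
  [[-10.4, 5.5, 0.1], [0, 0, 0], 1],
  [[-10.9, 6.6, 0.1], [0, 0, 0], 1],
  [[-11.3, 7.7, 0.1], [0, 0, 0], 1],
])

```text
clock: 5.9
tool_pos: [0.4315, 0.1288, 0.2882]
eef_rot: [0.987, 0.163, 0.002, -0.002]
contact_force: [-1.6, 5.4, 5.1]
opening: 0.001
finger_force: 3.1
```

```bash
python3 t.py
```

```text
[0.4315 0.1288 0.2882] -177.6990179311392 0.10009752523626521 [-1.6  5.4  5.1]
[[-0.3, 1.2, 0.2], [-0.4, 2.4, 0.2], [-0.4, 3.6, 0.2], [-0.2, 4.8, 0.2], [0.1, 6.0, 0.2], [0.6, 7.1, 0.2], [1.2, 8.2, 0.2], [1.9, 9.2, 0.2], [2.7, 10.1, 0.2], [3.7, 10.9, 0.2], [4.7, 11.5, 0.2], [5.8, 12.1, 0.2]]
```

Call:
carry_out([
  [[-0.3, 1.2, 0], [0, 0, 0], 1],
  [[-0.4, 2.4, 0], [0, 0, 0], 1],
  [[-0.4, 3.6, 0], [0, 0, 0], 1],
  [[-0.2, 4.8, 0], [0, 0, 0], 1],
  [[0.1, 6.0, 0], [0, 0, 0], 1],
  [[0.6, 7.1, 0], [0, 0, 0], 1],
  [[1.2, 8.2, 0], [0, 0, 0], 1],
  [[1.9, 9.2, 0], [0, 0, 0], 1],
  [[2.7, 10.1, 0], [0, 0, 0], 1],
  [[3.7, 10.9, 0], [0, 0, 0], 1],
  [[4.7, 11.5, 0], [0, 0, 0], 1],
  [[5.8, 12.1, 0], [0, 0, 0], 1],
])

```text
clock: 7.1
tool_pos: [0.5223, 0.0283, 0.2869]
eef_rot: [0.987, 0.161, -0.003, 0.001]
contact_force: [-5.1, -2.5, 4.0]
opening: 0.004
finger_force: 3.0
```

```bash
python3 t.py; python3 - <<'E'
from plant import r
from h import *
s=r.snapshot("scene")
cv2.imwrite("pics/s4.png",cv2.resize(s["image"][100:260,220:420,::-1],None,fx=3,fy=3))
E
```

```text
[0.5223 0.0283 0.2869] -95.02612864471492 0.10489992462966252 [-5.1 -2.5  4. ]
[[1.3, -0.0, 0.1], [2.5, 0.2, 0.1], [3.7, 0.4, 0.1], [5.0, 0.4, 0.1], [6.2, 0.2, 0.1], [7.4, -0.1, 0.0], [8.5, -0.6, 0.0], [9.6, -1.2, 0.0], [10.5, -1.9, 0.0], [11.4, -2.7, 0.0], [12.2, -3.7, 0.0], [12.9, -4.7, 0.0]]
```

View pics/s4.png

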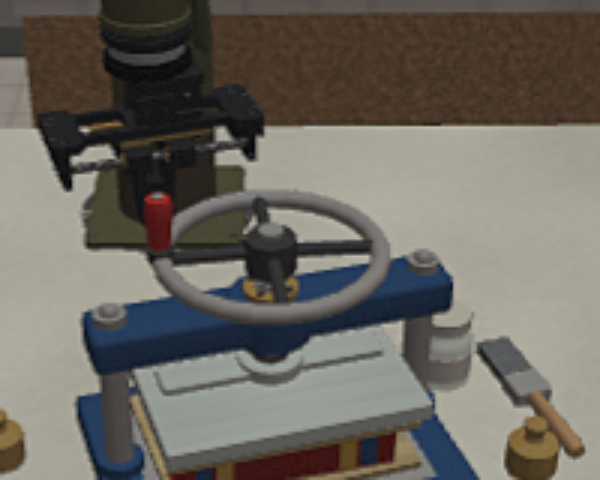

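The handle is at (157,220) in the crop, on the far left, still just ahead of the fingers. Continuing.

Call:
carry_out([
  [[1.3, 0.1, 0], [0, 0, 0], 1],
  [[2.5, 0.2, 0], [0, 0, 0], 1],
  [[3.7, 0.4, 0], [0, 0, 0], 1],
  [[5.0, 0.4, 0], [0, 0, 0], 1],
  [[6.2, 0.2, 0], [0, 0, 0], 1],
  [[7.4, -0.1, 0], [0, 0, 0], 1],
  [[8.5, -0.6, 0], [0, 0, 0], 1],
  [[9.6, -1.2, 0], [0, 0, 0], 1],
  [[10.5, -1.9, 0], [0, 0, 0], 1],
  [[11.4, -2.7, 0], [0, 0, 0], 1],
  [[12.2, -3.7, 0], [0, 0, 0], 1],
  [[12.9, -4.7, 0], [0, 0, 0], 1],
])

```text
clock: 8.35
tool_pos: [0.6322, 0.113, 0.2869]
eef_rot: [0.987, 0.16, -0.0, 0.002]
contact_force: [0.4, -5.2, -0.5]
opening: 0.001
finger_force: 2.7
```

```bash
python3 t.py; python3 - <<'E'
from plant import r
from h import *
s=r.snapshot("scene")
cv2.imwrite("pics/s5.png",cv2.resize(s["image"][100:260,220:420,::-1],None,fx=3,fy=3))
E
```

```text
[0.6322 0.113  0.2869] -11.150827043299007 0.10259393462435948 [ 0.4 -5.2 -0.5]
[[0.3, -1.2, 0.1], [0.7, -2.4, 0.1], [1.0, -3.6, 0.1], [1.1, -4.8, 0.1], [1.0, -6.0, 0.1], [0.8, -7.2, 0.1], [0.5, -8.4, 0.1], [0.0, -9.5, 0.1], [-0.6, -10.6, 0.1], [-1.3, -11.5, 0.0], [-2.2, -12.4, 0.0], [-3.1, -13.2, 0.0]]
```

View pics/s5.png

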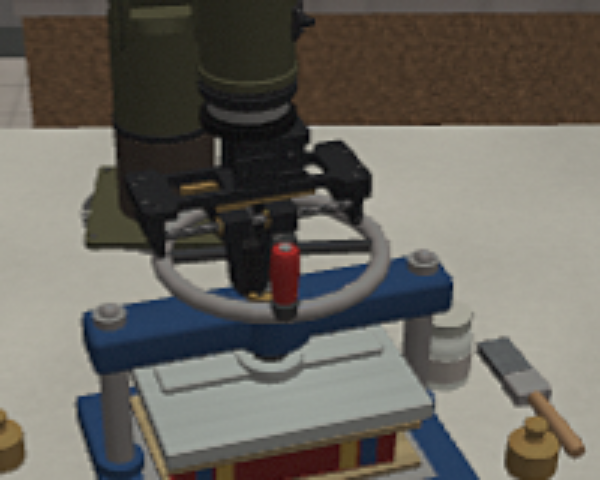

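The handle top is at crop (286,246), ahead of the fingers. I'll push about 50° more, then measure.

Call:
carry_out([
  [[0.3, -1.2, 0], [0, 0, 0], 1],
  [[0.7, -2.4, 0], [0, 0, 0], 1],
  [[1.0, -3.6, 0], [0, 0, 0], 1],
  [[1.1, -4.8, 0], [0, 0, 0], 1],
  [[1.0, -6.0, 0], [0, 0, 0], 1],
  [[0.8, -7.2, 0], [0, 0, 0], 1],
  [[0.5, -8.4, 0], [0, 0, 0], 1],
  [[0.5, -8.4, 0], [0, 0, 0], 1],
])

```text
clock: 9.2
tool_pos: [0.6095, 0.1979, 0.2874]
eef_rot: [0.987, 0.162, 0.001, -0.0]
contact_force: [0.9, -0.4, 0.4]
opening: 0.005
finger_force: 0.6
```

```bash
python3 t.py; python3 - <<'E'
from plant import r
from h import *
s=r.snapshot("scene")
cv2.imwrite("pics/s6.png",cv2.resize(s["image"][150:230,270:370,::-1],None,fx=6,fy=6,interpolation=cv2.INTER_CUBIC))
print(ang(atz(s,315.3,182,.325)))
E
```

```text
[0.6095 0.1979 0.2874] 39.82193850622708 0.10160652915038941 [ 0.9 -0.4  0.4]
[[-0.7, -1.1, 0.1], [-1.3, -2.1, 0.1], [-2.1, -3.0, 0.1], [-2.9, -3.9, 0.1], [-3.9, -4.6, 0.1], [-5.0, -5.3, 0.1], [-6.1, -5.7, 0.1], [-7.3, -6.1, 0.1], [-8.5, -6.3, 0.1], [-9.7, -6.3, 0.1], [-10.9, -6.2, 0.1], [-12.1, -6.0, 0.1]]
(np.float64(6.430943824396195), np.float64(0.09989678339503656))
```

View pics/s6.png

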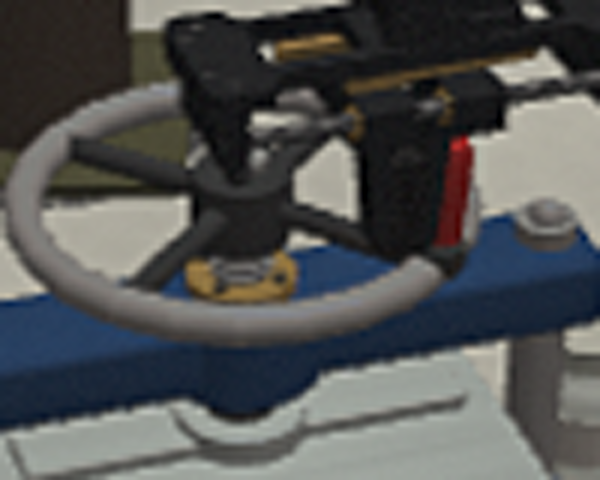

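```bash
python3 - <<'E'
from plant import r
from h import *
s=r.snapshot("scene")
for u,v,z in((466,235,.279),(474,140,.326)):
    p=atz(s,270+u/6,150+v/6,z); p[1]-=.0125; print(p,ang(p))
E
```

```text
[0.59165159 0.21611889 0.279     ] (np.float64(54.172816359834705), np.float64(0.10276308482252978))
[0.59123273 0.21715168 0.326     ] (np.float64(54.696193067553004), np.float64(0.10335959121655995))
```

Handle at about 55.5°, target 66.5°. I'll push the last 11° slowly, back off clockwise, and lift.

Call:
carry_out([
  [[-0.4, -0.6, 0], [0, 0, 0], 1],
  [[-0.8, -1.2, 0], [0, 0, 0], 1],
  [[-1.1, -1.7, 0], [0, 0, 0], 1],
  [[-1.1, -1.7, 0], [0, 0, 0], 1],
  [[-1.1, -1.7, 0], [0, 0, 0], 1],
  [[-0.4, -0.6, 0], [0, 0, 0], 1],
  [[0.4, 0.6, 0], [0, 0, 0], 1],
  [[0.8, 2.2, 0], [0, 0, 0], 1],
  [[0.8, 2.2, -4], [0, 0, 0], 1],
  [[0.8, 2.2, -8], [0, 0, 0], 1],
  [[2, 6, -10], [0, 0, 0], 1],
  [[4, 10, -10], [0, 0, 0], 1],
])

```text
clock: 10.5
tool_pos: [0.6817, 0.1141, 0.3917]
eef_rot: [0.987, 0.162, 0.004, -0.001]
contact_force: [1.0, -0.2, -0.1]
opening: 0.002
finger_force: 0.0
```

Call:
carry_out([
  [[0, 4, 0], [0, 0, 0], 1],
  [[0, 8, 0], [0, 0, 0], 1],
  [[0, 12, 0], [0, 0, 0], 1],
  [[0, 16, 0], [0, 0, 0], 1],
  [[0, 20, 0], [0, 0, 0], 1],
  [[0, 20, 0], [0, 0, 0], 1],
  [[0, 20, 0], [0, 0, 0], 1],
])

```text
clock: 11.2
tool_pos: [0.7435, -0.0779, 0.3857]
eef_rot: [0.987, 0.16, -0.001, -0.0]
contact_force: [-0.1, 1.0, 0.3]
opening: 0.004
finger_force: 0.0
```

```bash
python3 - <<'E'
from plant import r
from h import *
s=r.snapshot("top");im=s["image"]
cv2.imwrite("pics/c7.png",cv2.resize(im[150:290,180:340,::-1],None,fx=5,fy=5,interpolation=cv2.INTER_CUBIC)[:600])
y,x=np.nonzero(red(im)[165:245,195:320]);print(len(x),x.mean()+195,y.mean()+165)
st=r.get_state();print(st["tool_pos"],st["contact_force"])
E
```

```text
18 215.16666666666666 195.38888888888889
[ 0.74342484 -0.07568548  0.38611534] [ 0.70082074 -0.44249008 -0.4235382 ]
```

View pics/c7.png

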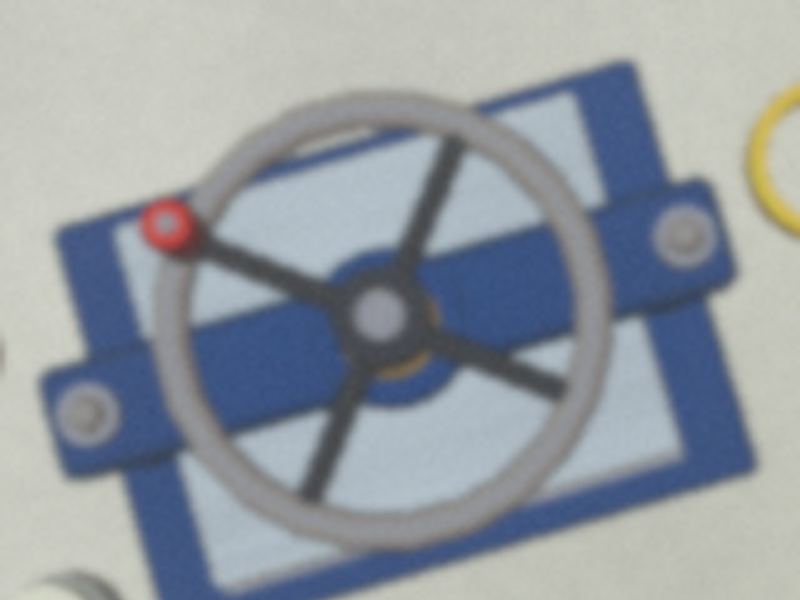

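The handle is at crop (167,222), against (172,218) at the start: about 3 mm off, and the hand is clear. Handing in.

```bash
python3 -c "
from plant import r
print(r.finish_job())"
```

```text
the job is handed in; nothing more can be done
None
```

The press is let up by one full turn: the red handle stands about 3 mm from where it began, seen from above, the hand is clear, and the job is handed in (no verdict was returned).

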